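Heat sink through the sizing gate

TASK

On the scrap-sorting bench, push the finned heat sink lengthways through the narrow gap between the two steel posts and on into the walled bay, until the whole of it lies behind the posts. Slide it flat along the bench with the fingers, never lifting or tipping it, and leave the motor, the copper tee and the wrench where they are.

Things in the scene. Friction and masses are not known exactly. Their poses are not given: they have to be found in the camera images.
- sink: Loose bare aluminium heat sink: flat-sided block 90 mm long (its x), 60 wide (y), 30 high, fins along its length on top; 0.2 to 0.4 kg. Origin: centre of its underside, on the bench; z up. It starts in front of the gate, 130 to 200 mm from the line of the posts, up to 40 mm to one side of the gate's centre line and turned up to 0.5 rad, +x end towards the gate.
- sink_front_left (a point): The front left lower corner of the heat sink (front = +x, left = +y in the sink's own frame), at bench level.
- sink_front_right (a point): The front right lower corner of the heat sink (front = +x, left = +y in the sink's own frame), at bench level.
- sink_rear_left (a point): The rear left lower corner of the heat sink (front = +x, left = +y in the sink's own frame), at bench level.
- sink_rear_right (a point): The rear right lower corner of the heat sink (front = +x, left = +y in the sink's own frame), at bench level.
- gate: Steel sizing gate with sorting bay, fixed to the bench. Origin: on the bench, midway between two round upright posts 30 mm across, 45 mm high; +x points through the gap into the bay, y from post to post, z up. The gap is 66 mm wide; the posts' rear sides are at x = +15 mm. The bay's floor is the bare bench; its only opening is the gap.
- post_left (a point): Top centre of the +y post: gate x 0, y +48 mm, 45 mm above the bench.
- post_right (a point): Top centre of the -y post: gate x 0, y -48 mm, 45 mm above the bench.
- bay_end (a point): Foot of the bay's end wall, middle of its inner face: gate x +165 mm, y 0, bench level. The bay's side walls run from the posts to it, inner faces at y +63 and -63 mm; all walls 28 mm high, 6 mm thick.
- motor: Bystander: small dark steel electric motor standing on its 50 x 50 mm flange, shaft up, 65 mm high. Origin: centre of its underside. Stands beside the bay, 115 mm or more to either side of the gate's centre line.
- tee: Bystander: copper pipe tee lying flat, 70 mm long (x), branch 35 mm towards +y, 25 mm high. Origin: below its middle, on the bench. Lies beside the bay on the side opposite to the motor, 115 mm or more from the gate's centre line.
- wrench: Bystander: steel wrench 150 mm long lying flat. Origin: at its middle, on its underside; lies along its x, 180 mm or more beside the gate's centre line, on the gate's -y side.
Not all that is in view belongs to the job. Of the things that look like the sink, the largest one is meant.

How it is judged (in metres and radians):
On the way:
1. the heat sink is in the gap, lengthways between the posts (x of sink in the frame of gate between -0.05 and 0.045 m and y of sink in the frame of gate between -0.012 and 0.012 m and angle between the x axis of sink and the x axis of gate, either way round below 0.25 rad), for 0.1 s.
At the end, for the whole second after the job is handed in: All four corners of the heat sink are behind the posts (more than 15 mm past the gate's origin along its x) and inside the bay, the sink flat on the bench (within 4 mm and 0.1 rad) and at rest; motor, tee and wrench within 20 mm of where they stood (x of each of sink_front_left, sink_front_right, sink_rear_left, sink_rear_right in the frame of gate above 0.015 m and x of sink in the frame of gate below 0.165 m and y of sink in the frame of gate between -0.063 and 0.063 m and height (world z) of sink below 0.004 m and angle between sink's own z axis and vertical below 0.1 rad and linear speed of sink below 0.01 m/s and distance of each of motor, tee, wrench from where it was at the start of the episode below 0.02 m); the robot touches nothing.
It fails at once if the heat sink is lifted (more than 10 mm) or tipped (more than 0.25 rad) (height (world z) of sink above 0.01 m or angle between sink's own z axis and vertical above 0.25 rad).
It fails at once if the small motor is moved more than 20 mm or tipped over (distance of motor from where it was at the start of the episode above 0.02 m or angle between motor's own z axis and vertical above 0.3 rad).
It fails at once if the copper tee is moved more than 20 mm (distance of tee from where it was at the start of the episode above 0.02 m).
It fails at once if the wrench is moved more than 20 mm (distance of wrench from where it was at the start of the episode above 0.02 m).
It also fails if it takes over 72 s, if anything falls off the work surface, if the arm or the gripper's body presses on something with over 40 N, if the wrist force passes 120 N, or if a joint passes its speed limit or range.

ROBOT

A 7-joint arm with a two-finger parallel gripper is mounted at the origin on the work surface. World frame = base frame: x ahead of the robot, y to its left, z up, the work surface at z = 0. Lengths are in mm, angles in rad, forces in N, time in s.
With the tool pointing down it reaches from about 425 to 875 mm from the base axis. Payload 8.4 kg.
Tool frame: the origin (TCP) lies midway between the tips of the shut fingers; the grasp point (between the pads) lies 19 mm behind it (tcp_to_grasp is the distance from the TCP to the grasp point, in mm); z points along the fingers, y is the direction in which the jaws open and shut (so a half turn about z gives the same grasp; the last joint's range is limited). The gripper opens to 85 mm and grips with 20 to 120 N. Pads are 22 mm wide; open, the fingers measure 114 mm over their backs; the gripper's body (76 mm by 85 mm) begins 54 mm behind the grasp point. The pads swing forward as they close: fully open they stand 13 mm farther back than shut.
Start: joints at [1.07, 0.333, 0.04, 1.465, -0.013, 1.343, -0.059], TCP at [254.175, -598.213, 231.308] pointing down, gripper open.
Joint ranges: [-2.58, 2.58], [-0.38, 2.09], [-1.3, 1.39], [0.25, 2.4], [-1.5, 4.64], [0.08, 2.09], [-2.65, 2.65]. Speed limits (rad/s): [2.22, 2.22, 2.79, 2.79, 3.14, 3.14, 3.14].

INTERFACE

Orientations are given as a rotation vector (axis times angle).
In Python, from workcell import sense, snapshot, calibration, sign_off, tcp_to_grasp gives the robot as it stands.
- The arm moves only by the tool move_arm, never from a script. Its argument "plan" is a list of rows, each a list of 2 entries, a list of its own where there are three numbers: the shift along the tool's x, y, z in mm, then the turn about the tool's z in degrees. A call has 1 to 5 rows; each row is the pose to reach, as a shift and turn from the pose commanded when the call began, along the tool's axes at that moment; what a row does not reach only later rows make up. A row lasts 1/12 s, in which the tool goes at most 41.7 mm and 7.16 degrees, less where a joint would pass 70% of its speed; a pose out of reach is approached as far as the arm can. A call with a gripper value outside its range is refused whole. "jaw" is the finger opening in mm, from 0 to 85.4, set as the call begins (left out, the last holds). The fingers move at their own pace and stop on an object; "newtons" is the grip in N (left out, the last holds). Time passes only in rows, so rows that repeat a pose let the fingers close. It gives the time, the measured TCP pose, the force and the opening at its end, in the units of the state.
- sense(): the state, without advancing time (a new reading comes with each control period).
- snapshot(name): name is "scene" or "top" or "wrist"; returns the picture (384x512x3 uint8, red, green, blue); there is no depth.
- calibration(name): a dict with "vfov" (degrees; the focal length in pixels is half the picture's height over the tangent of half this angle, whatever the lens; pixels are square), "cx", "cy" (the principal point, pixels), "k1" (the pictures are not rectified: a ray, as slopes to the right and down, at radius r is drawn at 1 + k1 r^2 times it, then the intrinsics apply), "R" (3x3) and "t" (3): a world point X has camera coordinates R X + t. Camera axes: x right, y down, z forward; pixel columns grow to the right and rows downward; lengths in mm; the calibration is good to about 2 mm. A picture is of the moment at which its call begins: read the wrist's pose just before it. calibration takes no time and is no camera call; for the wrist camera it gives the pose at the moment of the call.
- sign_off(): hands the job in, once; it reports no verdict.
The state is a dict: "clock": time; "q": joint angles; "joint_vel": joint speeds; "tau": joint torques, N m; "tool_pos": TCP position; "ee_rot": TCP orientation; "wrist_force": force on the tool from outside, world axes, zero at the start; "wrist_torque": the same for the moment, N m; "grip_width": finger opening in mm.
Only numpy, scipy, OpenCV 4.12 (cv2) and the standard library are available. Lean on these libraries where they do the work, as an engineer would, in place of code of your own. Each camera call takes 0.05 s, during which the arm holds its last target.

## Working session

There is one attempt and no reset: what is moved stays moved. The work goes in short steps, Python scripts to look and compute and a tool call to move; the robot and the scene stay as the last step left them, time stands still between calls to the robot, and variables do not carry over. Pictures are saved under pics/ and viewed, and the job is handed in when it is done.

Besides the shell and the picture viewer there is one more tool, called after "Call:" by a JSON object that holds its "api" and its "payload". move_arm: Moves the arm, as the interface text tells. Its arguments: {"type":"object","properties":{"plan":{"type":"array"},"jaw":{"type":"number"},"newtons":{"type":"number"}},"required":["plan"]}

```bash
ls; mkdir -p pics; python3 - <<'E'
from workcell import *
import cv2
print(sense())
for n in("scene","top"):
    cv2.imwrite(f"pics/{n}0.png",snapshot(n)[:,:,::-1]); print(n,calibration(n))
print(tcp_to_grasp)
E
```

```text
pics
{'clock': 0.0, 'q': array([ 1.06985245,  0.33389789,  0.03991717,  1.46625249, -0.01339094,
        1.34329877, -0.0584876 ]), 'joint_vel': array([-0.00128863,  0.00054186, -0.00160021,  0.00052543, -0.00129474,
        0.00033274, -0.00089752]), 'tau': array([-3.32615773e-04, -6.58564782e+01,  1.36501897e+00, -4.05557227e+01,
        1.67460140e-02,  1.29008744e-02, -2.04507762e-05]), 'tool_pos': array([ 253.93787715, -597.85979811,  230.43947013]), 'ee_rot': array([-3.07694181e+00, -6.26450921e-01,  6.97502360e-04]), 'wrist_force': array([-0.74821515, -0.49518825,  0.5515602 ]), 'wrist_torque': array([ 0.02281136, -0.09568531, -0.0687585 ]), 'grip_width': 85.4144098761978}
scene {'vfov': 44.94338776893275, 'cx': 248.61205597797087, 'cy': 188.16514131763955, 'k1': -0.12824451168434234, 'R': array([[ 0.32513959,  0.94559602,  0.01150693],
       [ 0.54624063, -0.17786213, -0.81852687],
       [-0.77194911,  0.27242104, -0.57435299]]), 't': array([-202.87029095, -288.50297142, 1339.52447003])}
top {'vfov': 55.16270373007859, 'cx': 254.21405329693832, 'cy': 191.88536233220927, 'k1': 0.016815134351457886, 'R': array([[-0.01532003, -0.99974599, -0.0165306 ],
       [-0.98778697,  0.01769639, -0.15480227],
       [ 0.15505548,  0.01395714, -0.98780717]]), 't': array([ 26.93405747, 603.98011144, 720.70014228])}
18.700000000000003
```

View pics/scene0.png

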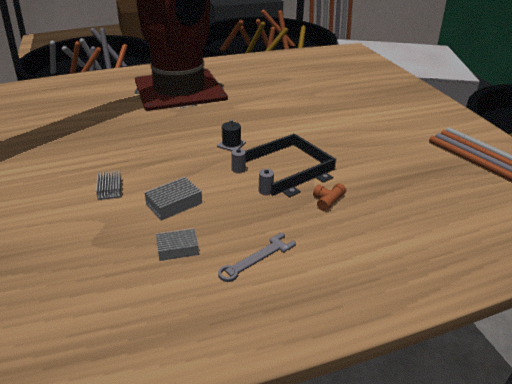

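View pics/top0.png

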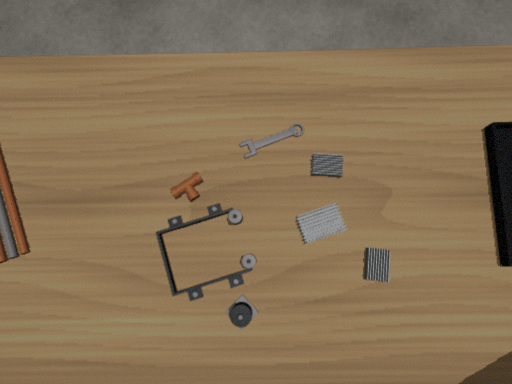

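The top view shows the largest sink at about (321,223), posts at (235,216) and (249,261), and the bay to their left. Two smaller decoy sinks sit at (327,165) and (377,265). Next I'll measure positions.

```bash
cat > h.py <<'E'
import numpy as np, cv2
from workcell import *
def ray(c,u,v):
    f=192/np.tan(np.radians(c['vfov'])/2)
    d=np.array([(u-c['cx'])/f,(v-c['cy'])/f]); s=d.copy()
    for _ in range(20): s=d/(1+c['k1']*(s@s))
    R=np.array(c['R']); return -R.T@np.array(c['t']), R.T@np.array([s[0],s[1],1])
def onz(c,u,v,z):
    o,d=ray(c,u,v); return o+d*(z-o[2])/d[2]
def proj(c,X):
    f=192/np.tan(np.radians(c['vfov'])/2)
    p=np.array(c['R'])@np.array(X,float)+np.array(c['t']); s=p[:2]/p[2]; s=s*(1+c['k1']*(s@s))
    return s*f+[c['cx'],c['cy']]
E
python3 - <<'E'
from h import *
im=cv2.imread('pics/top0.png'); c=calibration('top')
hsv=cv2.cvtColor(im,cv2.COLOR_BGR2HSV)
m=((hsv[...,1]<60)).astype(np.uint8)*255
m[:60]=0; m[:,:60]=0;m[:,470:]=0
mc=cv2.morphologyEx(m,cv2.MORPH_CLOSE,np.ones((5,5)))
cs,_=cv2.findContours(mc,cv2.RETR_EXTERNAL,cv2.CHAIN_APPROX_NONE)
for k in cs:
    if cv2.contourArea(k)>60:
        r=cv2.minAreaRect(k); b=cv2.boxPoints(r)
        print(np.round(r[0]),np.round(r[1],1),[np.round(onz(c,*p,30)[:2]) for p in b])
crop=im[110:335,150:400]; cv2.imwrite('pics/crop.png',cv2.resize(crop,None,fx=2.66,fy=2.66,interpolation=cv2.INTER_CUBIC))
cv2.imwrite('pics/mask.png',cv2.resize(mc[110:335,150:400],None,fx=2.66,fy=2.66))
E
```

```text
[241. 312.] [24.1 26.5] [array([360.,  84.]), array([395.,  44.]), array([360.,  11.]), array([326.,  51.])]
[377. 264.] [24.6 33.4] [array([ 420., -205.]), array([ 488., -212.]), array([ 485., -262.]), array([ 418., -254.])]
[206. 251.] [83.9 89.7] [array([542., 237.]), array([595.,  56.]), array([428.,   6.]), array([377., 181.])]
[321. 223.] [29.6 44.8] [array([554., -68.]), array([ 584., -158.]), array([ 525., -176.]), array([495., -86.])]
[327. 164.] [31.8 22. ] [array([ 643., -105.]), array([ 692., -110.]), array([ 686., -178.]), array([ 637., -172.])]
[272. 139.] [16.3 65.8] [array([716.,  49.]), array([766., -87.]), array([731., -98.]), array([682.,  37.])]
```

View pics/crop.png

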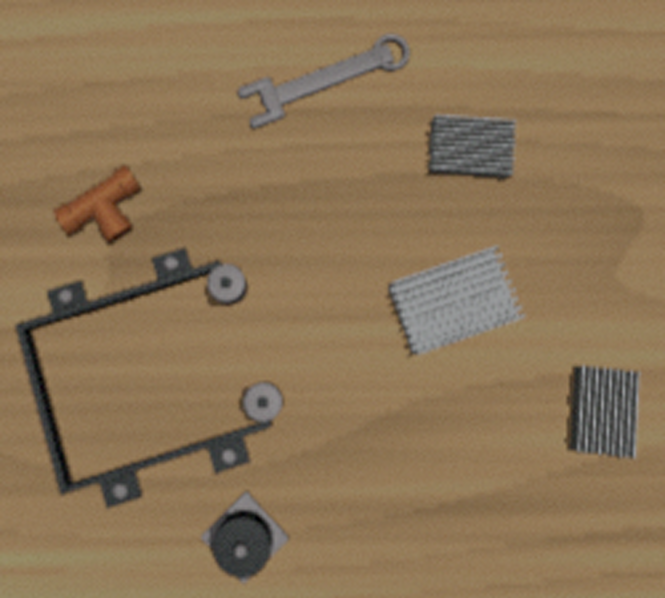

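View pics/mask.png

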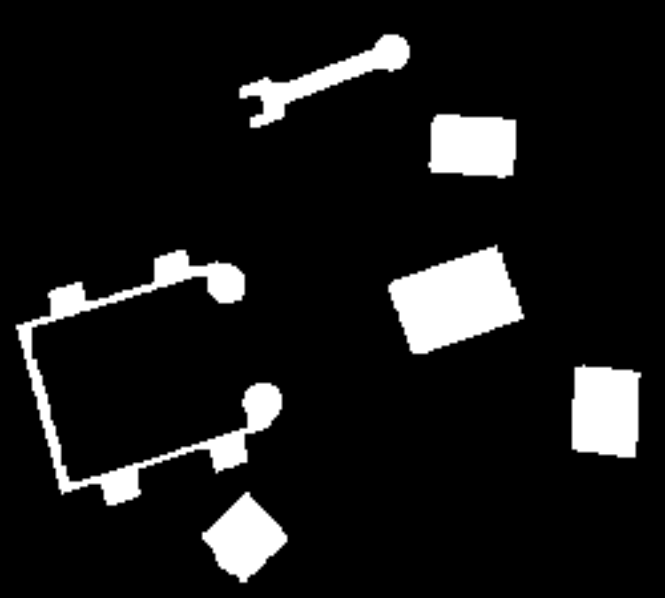

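```bash
python3 - <<'E'
from h import *
im=cv2.imread('pics/top0.png'); c=calibration('top')
hsv=cv2.cvtColor(im,cv2.COLOR_BGR2HSV)
P=[]
for (u,v) in [(235,216.8),(248.5,261.1)]:
    g=((hsv[...,1]<60)&(hsv[...,2]>85)).astype(np.uint8)
    w=np.zeros_like(g); cv2.circle(w,(round(u),round(v)),9,1,-1); g=g*w
    k=max(cv2.findContours(g,0,cv2.CHAIN_APPROX_NONE)[0],key=cv2.contourArea)
    e=cv2.minEnclosingCircle(k); print(e); P.append(onz(c,*(e[0]),45)); print(P[-1])
    P[-1]=onz(c,u+0,v,45); print(P[-1])
# gate +y = left looking along +x (toward +world y): left = -x world => image lower post
yl=P[1]-P[0]; print('sep',np.linalg.norm(yl[:2])); O=(P[0]+P[1])/2
y=yl[:2]/np.linalg.norm(yl[:2]); x=np.array([y[1],-y[0]])
print('O',O[:2],'x',x,'ang',np.degrees(np.arctan2(x[1],x[0])))
for n,p,z in [('sink',(321,223.2),30),('bayc1',(22,325),28),('bayc2',(65,488),28),('motor',(241,315),60),('flange',(246,538),5)]:
    if n in('bayc1','bayc2','flange'): p=(p[0]/2.66+150,p[1]/2.66+110)
    q=onz(c,*p,z)[:2]; print(n,q,'gate',(q-O[:2])@x,(q-O[:2])@y)
m=(hsv[...,1]<60).astype(np.uint8)*255
m[:195]=0;m[250:]=0;m[:,:290]=0;m[:,355:]=0
m=cv2.morphologyEx(m,cv2.MORPH_CLOSE,np.ones((5,5)))
k=max(cv2.findContours(m,0,cv2.CHAIN_APPROX_NONE)[0],key=cv2.contourArea)
w=np.array([onz(c,*p[0],30)[:2] for p in k],np.float32)
r=cv2.minAreaRect(w); b=cv2.boxPoints(r); print(r); print(((b-O[:2])@np.array([x,y]).T).round(1))
# scene check
s=calibration('scene'); print('scene',[proj(s,p) for p in P],proj(s,[*r[0],30]), proj(s,[*b[0],30]),proj(s,[*b[1],30]),proj(s,[*b[2],30]),proj(s,[*b[3],30]))
E
python3 -c "
import cv2;im=cv2.imread('pics/scene0.png')[100:290,80:360];cv2.imwrite('pics/sc.png',cv2.resize(im,None,fx=2.8,fy=2.8,interpolation=2))"
```

```text
((234.5, 215.8333282470703), 7.090780735015869)
[555.11461644  58.62752341  45.        ]
[553.08734708  57.6029942   45.        ]
((248.4256134033203, 260.9214782714844), 7.4826741218566895)
[462.72150881  30.88875092  45.        ]
[462.36250743  30.74190372  45.        ]
sep 94.61772936934453
O [507.72492726  44.17244896] x [-0.28389067  0.95885666] ang 106.49254994205998
sink [ 537.9504891  -122.15541211] gate -168.06533174896754 18.236946549586076
bayc1 [524.84522777 221.1692504 ] gate 164.85426771805194 -66.66365446299378
bayc2 [398.88826793 184.47684815] gate 165.4295191457296 64.52764555901639
motor [359.90187298  46.20010074] gate 43.90981316367087 141.165488186679
flange [356.12787411  45.99393599] gate 44.783533775862615 144.8427403724466
((539.4755249023438, -121.93536376953125), (61.49744415283203, 94.28380584716797), 18.068323135375977)
[[-122.    48.7]
 [-216.3   46.2]
 [-214.6  -15.3]
 [-120.3  -12.7]]
scene [array([265.03930713, 170.95835623]), array([237.58409661, 150.56872814])] [173.1125164  189.92106151] [186.27918373 174.55955377] [143.26863488 190.8169393 ] [158.64757728 206.84707223] [202.96183328 189.02558313]
```

View pics/sc.png

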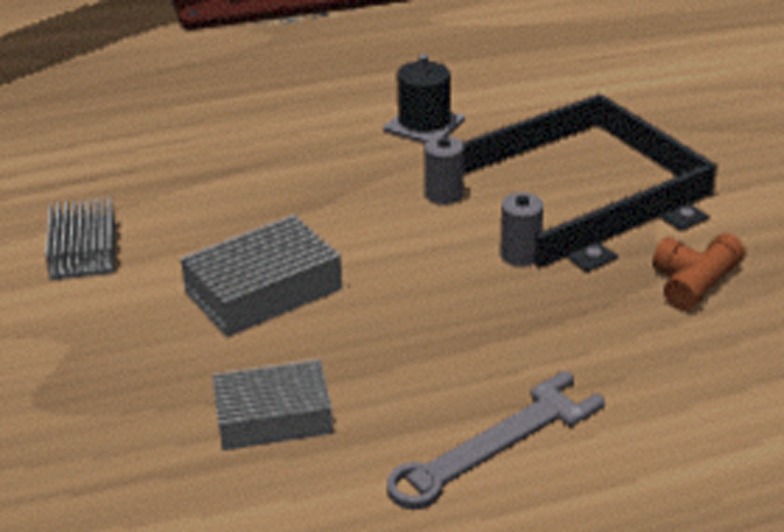

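Measured: the post spacing comes out at 96 mm as specified and the sink at about 94×61 mm. In the gate frame the sink is at (-168, +18) and turned about 1.4°. I'll grip it lightly by its width near the rear, slide it in line with the gate, then push it from behind.

```bash
cat >> h.py <<'E'
from scipy.spatial.transform import Rotation as Ro
O=np.array([508.9,44.8]); GX=np.array([-.2876,.9577]); GY=np.array([-.9577,-.2876])
def w2g(p): d=np.asarray(p)[:2]-O; return np.array([d@GX,d@GY])
def g2w(a,b): return O+a*GX+b*GY
def go(xy,z,yawy=None):
    """shift in tool axes, and turn so that tool y points at world yaw (deg, mod 180)"""
    s=sense(); R=Ro.from_rotvec(s['ee_rot']).as_matrix()
    sh=R.T@(np.array([*xy,z])-s['tool_pos'])
    t=None
    if yawy is not None:
        cur=np.degrees(np.arctan2(R[1,1],R[0,1])); t=-((yawy-cur+90)%180-90)
    print('clock',s['clock'],'pos',s['tool_pos'].round(1),'gate',w2g(s['tool_pos']).round(1),'yaw',np.degrees(np.arctan2(R[1,1],R[0,1])).round(1),'tilt',R[2,2].round(4),'F',s['wrist_force'].round(1),'w',round(s['grip_width'],1),'q7',s['q'][6].round(2))
    print('shift',sh.round(1),'turn',t)
E
python3 -c "
from h import *
go((547.2,-145.7),230,18.1)"
```

```text
clock 0.1 pos [ 254.  -597.8  230.5] gate [-542.2  428.9] yaw -67.0 tilt -1.0 F [-0.4 -0.4 -0.7] w 85.9 q7 -0.06
shift [ 446.7 -301.5    0.9] turn -85.08156145818009
```

Call:
{"api": "move_arm", "payload": {"plan": [[[30,-20,0],0],[[60,-40,0],0],[[90,-60,0],0],[[120,-80,0],0],[[150,-101,0],0]], "jaw": 85, "newtons": 20}}

```text
clock: 0.52
tool_pos: [353.2, -445.0, 230.9]
ee_rot: [-3.078, -0.626, 0.001]
wrist_force: [0.5, 0.1, 0.4]
grip_width: 84.9
```

Call:
{"api": "move_arm", "payload": {"plan": [[[30,-20,0],0],[[60,-40,0],0],[[90,-60,0],0],[[120,-80,0],0],[[150,-101,0],0]]}}

```text
clock: 0.93
tool_pos: [451.8, -293.4, 231.1]
ee_rot: [-3.078, -0.626, 0.0]
wrist_force: [0.5, -0.1, -0.2]
grip_width: 84.7
```

Call:
{"api": "move_arm", "payload": {"plan": [[[30,-20,0],0],[[60,-40,0],0],[[90,-60,0],0],[[120,-80,0],0],[[146,-99,0],0]]}}

```text
clock: 1.35
tool_pos: [547.8, -144.5, 231.1]
ee_rot: [-3.078, -0.628, 0.0]
wrist_force: [1.0, 0.1, -0.2]
grip_width: 85.2
```

Call:
{"api": "move_arm", "payload": {"plan": [[[0,0,0],-6],[[0,0,0],-12],[[0,0,0],-18],[[0,0,0],-24],[[0,0,0],-30]]}}

```text
clock: 1.77
tool_pos: [546.8, -146.7, 230.9]
ee_rot: [-2.807, -1.409, 0.001]
wrist_force: [0.1, 0.0, 0.2]
grip_width: 85.1
```

Call:
{"api": "move_arm", "payload": {"plan": [[[0,0,0],-6],[[0,0,0],-12],[[0,0,0],-18],[[0,0,0],-24],[[0,0,0],-30]]}}

```text
clock: 2.18
tool_pos: [546.7, -146.7, 230.9]
ee_rot: [-2.347, -2.088, 0.001]
wrist_force: [-0.0, 0.1, -1.1]
grip_width: 84.9
```

Call:
{"api": "move_arm", "payload": {"plan": [[[0,0,0],-6],[[0,0,0],-12],[[0,0,0],-18],[[0,0,0],-25],[[0,0,0],-25]]}}

```text
clock: 2.6
tool_pos: [546.7, -146.8, 230.9]
ee_rot: [-1.838, -2.547, 0.0]
wrist_force: [-0.4, -0.1, -0.0]
grip_width: 85.4
```

```bash
python3 -c "
from h import *
go((547.2,-145.7),100,18.1)
cv2.imwrite('pics/w1.png',snapshot('wrist')[:,:,::-1]);print(calibration('wrist')['t'])
cv2.imwrite('pics/s1.png',snapshot('scene')[:,:,::-1])"
```

```text
clock 2.6 pos [ 546.7 -146.8  230.9] gate [-194.3   18.9] yaw 18.4 tilt -1.0 F [-0.4 -0.1 -0. ] w 85.4 q7 0.43
shift [  0.8   0.9 130.9] turn 0.2571992434466637
[-475.0697576  -332.58913834  291.32012632]
```

View pics/w1.png

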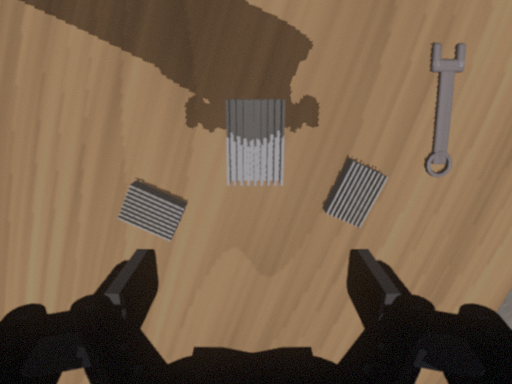

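View pics/s1.png

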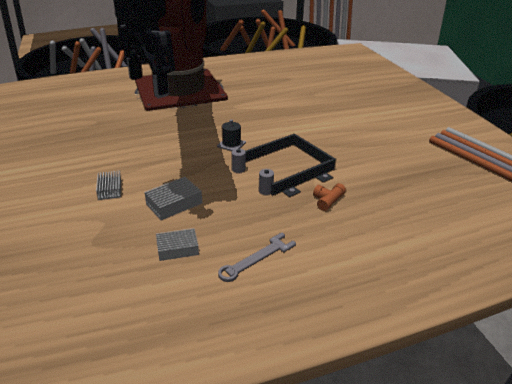

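The wrist view shows the sink centred between the fingers (column 256 against 254) and aligned with them, and the decoys are clear. Descending now.

Call:
{"api": "move_arm", "payload": {"plan": [[[0,1,40],0],[[0,1,80],0],[[0,1,120],0],[[0,1,160],0],[[0,1,190],0]]}}

```text
clock: 3.12
tool_pos: [546.4, -146.2, 38.1]
ee_rot: [-1.85, -2.536, 0.001]
wrist_force: [-0.9, 0.0, -1.2]
grip_width: 85.0
```

Call:
{"api": "move_arm", "payload": {"plan": [[[0,0,15],0],[[0,0,30],0],[[0,0,33],0],[[0,0,33],0]]}}

```text
clock: 3.45
tool_pos: [547.2, -146.2, 7.4]
ee_rot: [-1.848, -2.538, 0.001]
wrist_force: [0.2, 0.7, -0.3]
grip_width: 85.0
```

Call:
{"api": "move_arm", "payload": {"plan": [[[0,0,0],0],[[0,0,0],0],[[0,0,0],0],[[0,0,0],0],[[0,0,0],0]], "jaw": 58, "newtons": 20}}

```text
clock: 3.87
tool_pos: [548.9, -146.7, 9.8]
ee_rot: [1.846, 2.54, 0.001]
wrist_force: [-0.9, 1.2, 7.4]
grip_width: 59.3
```

```bash
python3 -c "
from h import *
go(g2w(-95,0),8,16.7)
cv2.imwrite('pics/s2.png',snapshot('scene')[:,:,::-1][80:280,80:330])
"; python3 -c "
import cv2;cv2.imwrite('pics/s2b.png',cv2.resize(cv2.imread('pics/s2.png'),None,fx=3,fy=3))"
```

```text
clock 3.8667 pos [ 548.9 -146.7    9.8] gate [-194.9   16.7] yaw 18.0 tilt -1.0 F [-0.9  1.2  7.4] w 59.3 q7 0.32
shift [99.5 18.9  1.7] turn 1.285272849783496
```

View pics/s2b.png

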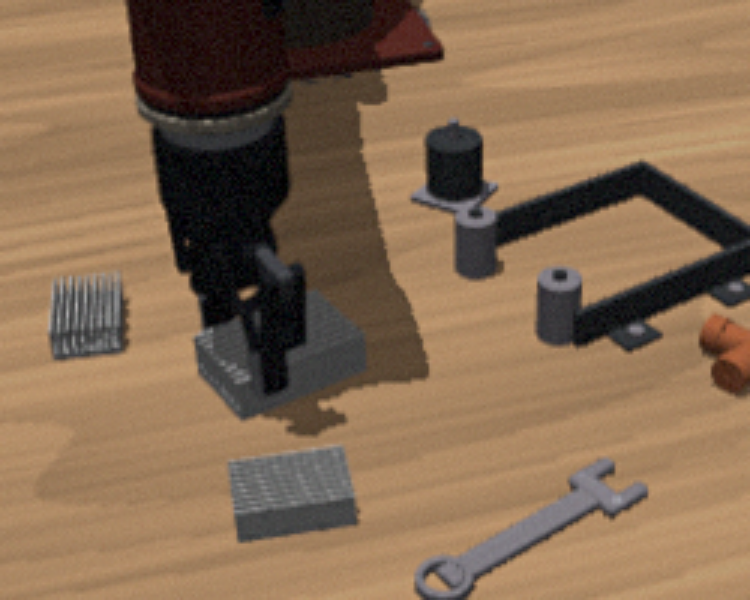

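The sink is held at 59.3 mm opening and lies flat. Sliding it in line with the gate.

Call:
{"api": "move_arm", "payload": {"plan": [[[10,4,0],0.3],[[20,8,0],0.6],[[30,12,0],1],[[40,16,0],1.3],[[50,18.5,0],1.3]]}}

```text
clock: 4.33
tool_pos: [551.3, -94.4, 9.8]
ee_rot: [1.875, 2.516, -0.0]
wrist_force: [0.7, -5.9, 6.9]
grip_width: 59.8
```

Call:
{"api": "move_arm", "payload": {"plan": [[[10,0,0],0],[[20,0,0],0],[[30,0,0],0],[[40,0,0],0],[[48,0,0],0]]}}

```text
clock: 4.75
tool_pos: [537.5, -47.9, 9.8]
ee_rot: [1.874, 2.517, 0.001]
wrist_force: [1.8, -5.5, 5.9]
grip_width: 59.1
```

```bash
python3 -c "
from h import *
go(g2w(-95,0),8,16.7)
cv2.imwrite('pics/t3.png',snapshot('top')[:,:,::-1])
cv2.imwrite('pics/s3.png',snapshot('scene')[:,:,::-1])
cv2.imwrite('pics/w3.png',snapshot('wrist')[:,:,::-1])
"; python3 -c "
import cv2;cv2.imwrite('pics/t3b.png',cv2.resize(cv2.imread('pics/t3.png')[150:330,170:400],None,fx=3,fy=3))
cv2.imwrite('pics/s3b.png',cv2.resize(cv2.imread('pics/s3.png')[80:280,80:330],None,fx=3,fy=3))"
```

```text
clock 4.75 pos [537.5 -47.9   9.8] gate [-97.   -0.7] yaw 16.7 tilt -1.0 F [ 1.8 -5.5  5.9] w 59.1 q7 0.12
shift [ 2.  -0.7  1.8] turn -0.0211490591265715
```

View pics/t3b.png

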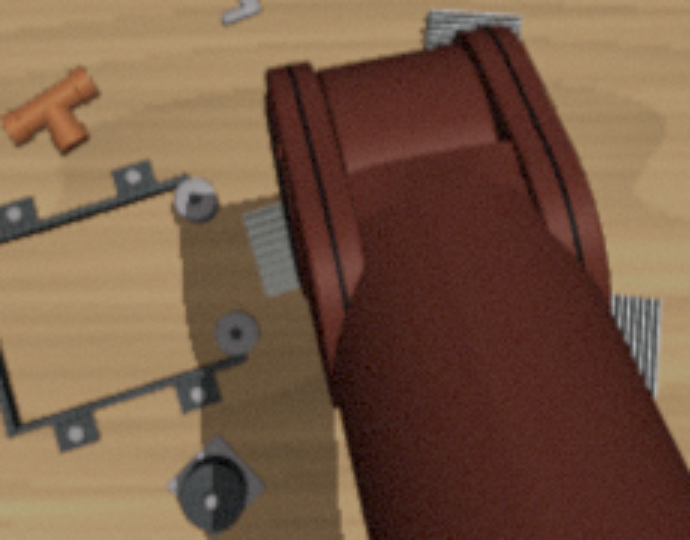

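View pics/s3b.png

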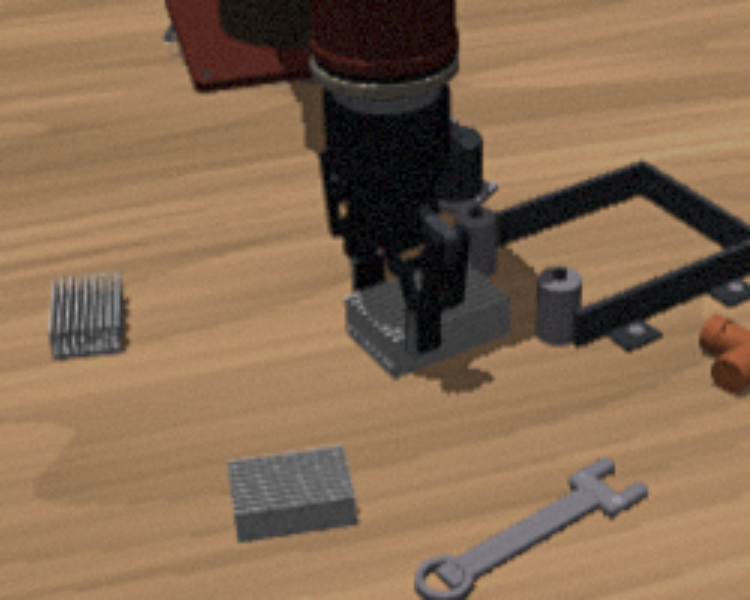

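View pics/w3.png

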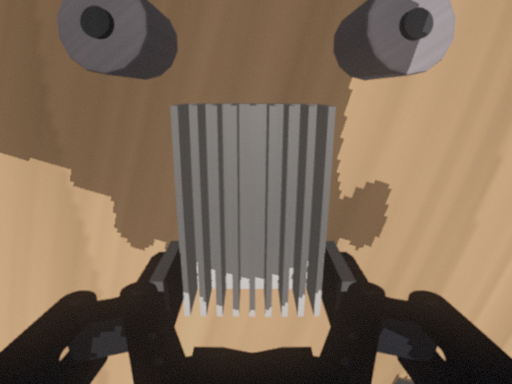

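The wrist view is clear: post tops at (97,22) and (416,23), sink front top corners at (171,104) and (336,104), rear ones at (184,315) and (322,315). Casting these to their heights gives the offset.

```bash
python3 -c "
from h import *
c=calibration('wrist')
L=onz(c,97,22,45);Rr=onz(c,416,23,45)
print(L,Rr,np.linalg.norm(L-Rr)); o=(L+Rr)[:2]/2; y=(L-Rr)[:2];y/=np.linalg.norm(y);x=np.array([y[1],-y[0]])
print(o,x,np.degrees(np.arctan2(x[1],x[0])))
for p in [(171,104),(336,104),(184,315),(322,315)]:
    q=onz(c,*p,30)[:2];print(p,q,((q-o)@x).round(1),((q-o)@y).round(1))
t=sense()['tool_pos'][:2]; print('tcp',(t-o)@x,(t-o)@y)
"
```

```text
[463.76929976  31.31686359  45.        ] [558.1408164   59.56023035  45.        ] 98.50721252287323
[510.95505808  45.43854697] [-0.28671369  0.95801631] 106.66131156237844
(171, 104) [488.69425747  11.95861848] -25.7 30.9
(336, 104) [546.22735062  29.2607109 ] -25.6 -29.2
(184, 315) [513.96285919 -75.08821679] -116.3 31.7
(322, 315) [572.96678378 -57.46145993] -116.4 -29.9
tcp -95.24172668601545 1.2513517661000044
```

The sink is 0.9 mm off the centre line and aligned to within 0.6°. Sliding it into the gap, with the fingers stopping short of the posts.

Call:
{"api": "move_arm", "payload": {"plan": [[[8,1,0],0],[[18,1,0],0],[[28,1,0],0],[[38,1,0],0],[[48,1,0],0]]}}

```text
clock: 5.32
tool_pos: [524.8, -2.0, 9.8]
ee_rot: [1.874, 2.517, 0.001]
wrist_force: [2.0, -5.8, 6.8]
grip_width: 59.6
```

Call:
{"api": "move_arm", "payload": {"plan": [[[0,0,0],0],[[0,0,0],0],[[0,0,0],0]]}}

```text
clock: 5.57
tool_pos: [524.2, 0.4, 9.7]
ee_rot: [1.873, 2.521, 0.003]
wrist_force: [-2.2, 2.5, 10.5]
grip_width: 59.1
```

```bash
python3 -c "
from h import *
go(g2w(-50,0),8,16.7)
cv2.imwrite('pics/w4.png',snapshot('wrist')[:,:,::-1])
"
```

```text
clock 5.5667 pos [5.242e+02 4.000e-01 9.700e+00] gate [-47.   -1.8] yaw 16.8 tilt -1.0 F [-2.2  2.5 10.5] w 59.1 q7 0.03
shift [-3.  -1.8  1.7] turn 0.06653740321017665
```

View pics/w4.png

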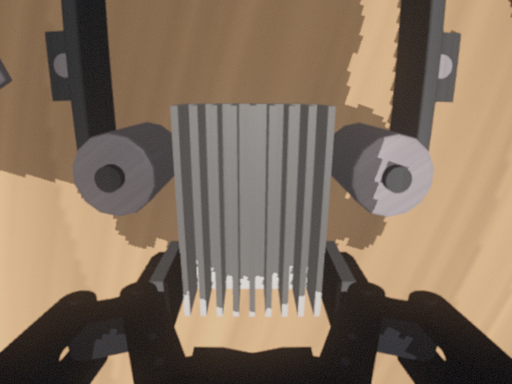

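The sink is in the gap and centred: post tops at columns 109 and 397, sink mid-column 253. Releasing, then going round behind it.

Call:
{"api": "move_arm", "payload": {"plan": [[[0,0,0],0],[[0,0,0],0],[[0,0,0],0],[[0,0,0],0],[[0,0,0],0]], "jaw": 80}}

```text
clock: 6.03
tool_pos: [523.2, -1.0, 8.2]
ee_rot: [-1.875, -2.52, 0.0]
wrist_force: [-1.1, -0.2, -0.3]
grip_width: 79.8
```

Call:
{"api": "move_arm", "payload": {"plan": [[[0,0,-20],0],[[0,0,-50],0],[[0,0,-70],0],[[-25,0,-70],0],[[-55,0,-70],0]]}}

```text
clock: 6.45
tool_pos: [540.3, -52.0, 80.2]
ee_rot: [1.868, 2.523, 0.003]
wrist_force: [0.2, -0.2, -1.0]
grip_width: 80.0
```

Call:
{"api": "move_arm", "payload": {"plan": [[[0,0,0],0],[[0,0,0],0],[[0,0,0],0],[[0,0,0],0],[[0,0,0],0]], "jaw": 20}}

```text
clock: 6.87
tool_pos: [538.9, -52.6, 78.2]
ee_rot: [-1.873, -2.522, -0.0]
wrist_force: [0.4, 0.1, -0.4]
grip_width: 20.9
```

```bash
python3 -c "
from h import *
go(g2w(-105,-1.8),9,16.7)
cv2.imwrite('pics/w5.png',snapshot('wrist')[:,:,::-1])
"
```

```text
clock 6.8667 pos [538.9 -52.6  78.2] gate [-101.9   -0.7] yaw 16.8 tilt -1.0 F [ 0.4  0.1 -0.4] w 20.9 q7 0.18
shift [-3.1  1.1 69.2] turn 0.09900037972177245
```

View pics/w5.png

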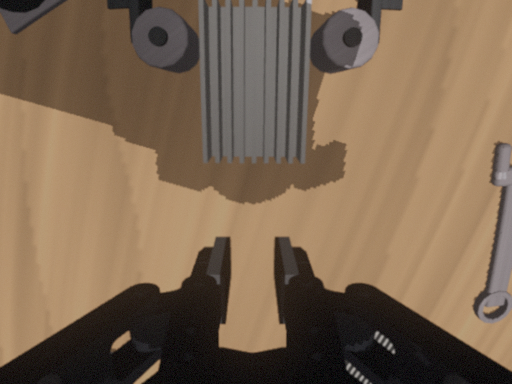

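Call:
{"api": "move_arm", "payload": {"plan": [[[0,1,25],0],[[0,1,50],0],[[0,1,65],0],[[0,1,65],0]]}}

```text
clock: 7.25
tool_pos: [537.6, -52.6, 10.2]
ee_rot: [-1.871, -2.518, 0.004]
wrist_force: [-1.2, -0.4, 0.1]
grip_width: 20.3
```

Call:
{"api": "move_arm", "payload": {"plan": [[[10,0,0],0],[[20,0,0],0],[[30,0,0],0],[[40,0,0],0],[[40,0,0],0]]}}

```text
clock: 7.67
tool_pos: [528.7, -12.1, 14.4]
ee_rot: [1.87, 2.523, 0.002]
wrist_force: [-0.2, 1.0, 0.6]
grip_width: 20.1
```

```bash
python3 -c "
from h import *
go(g2w(25,0),12,16.7)
cv2.imwrite('pics/w6.png',snapshot('wrist')[:,:,::-1])
cv2.imwrite('pics/s6.png',cv2.resize(snapshot('scene')[:,:,::-1][90:270,150:350],None,fx=3,fy=3))
"
```

```text
clock 7.6667 pos [528.7 -12.1  14.4] gate [-60.2  -2.6] yaw 16.9 tilt -1.0 F [-0.2  1.   0.6] w 20.1 q7 0.06
shift [85.2 -2.3  2.4] turn 0.2025524336870319
```

View pics/w6.png

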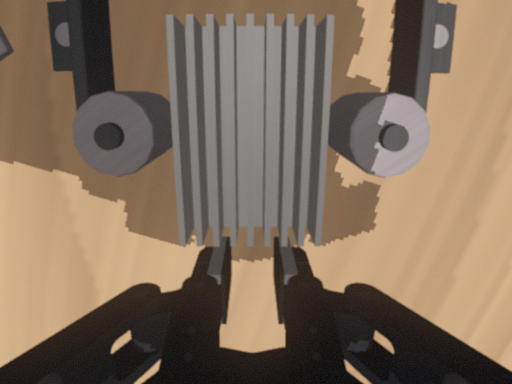

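View pics/s6.png

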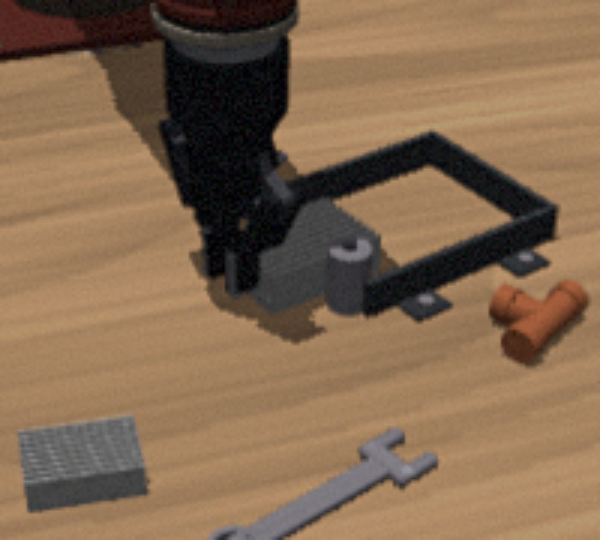

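The sink is moving through cleanly, with low forces. Going on in moderate steps and watching the force as the gripper linkages pass over the 45 mm posts.

Call:
{"api": "move_arm", "payload": {"plan": [[[8,0,-2],0],[[16,0,-2],0],[[24,0,-2],0],[[32,0,-2],0],[[32,0,-2],0]]}}

```text
clock: 8.18
tool_pos: [519.0, 17.7, 15.5]
ee_rot: [-1.872, -2.522, -0.001]
wrist_force: [0.3, 0.3, 0.5]
grip_width: 20.1
```

```bash
python3 -c "
from h import *
go(g2w(25,0),12,16.7)
cv2.imwrite('pics/w7.png',snapshot('wrist')[:,:,::-1])
cv2.imwrite('pics/s7.png',cv2.resize(snapshot('scene')[:,:,::-1][90:270,150:350],None,fx=3,fy=3,interpolation=2))
"
```

```text
clock 8.1833 pos [519.   17.7  15.5] gate [-28.9  -1.9] yaw 16.8 tilt -1.0 F [0.3 0.3 0.5] w 20.1 q7 -0.0
shift [53.9 -1.8  3.5] turn 0.13156099301903623
```

View pics/w7.png

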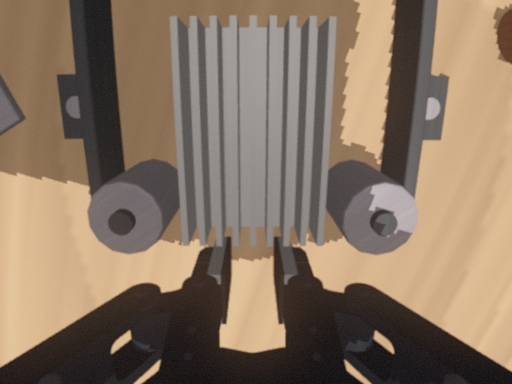

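View pics/s7.png

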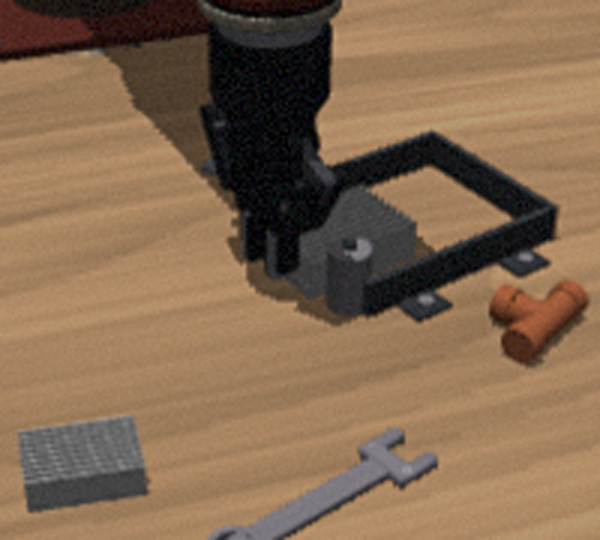

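Forces are low and the sink is straight, but with the jaws across the gap the linkages' clearance over the posts looks slim. I'll back off, shut the jaws and turn the tool 90° so its narrow side goes through the gap.

Call:
{"api": "move_arm", "payload": {"plan": [[[-10,0,0],0],[[-25,0,0],0],[[-45,0,0],0],[[-65,0,0],0],[[-65,0,-10],0]]}}

```text
clock: 8.7
tool_pos: [537.6, -52.2, 23.7]
ee_rot: [-1.881, -2.514, 0.004]
wrist_force: [-1.2, -0.8, -0.7]
grip_width: 20.3
```

Call:
{"api": "move_arm", "payload": {"plan": [[[0,0,0],6],[[0,0,0],13],[[0,0,0],20],[[0,0,0],27],[[0,0,0],34]], "jaw": 0}}

```text
clock: 9.12
tool_pos: [538.1, -47.2, 25.3]
ee_rot: [-2.536, -1.854, 0.0]
wrist_force: [0.4, 0.4, -0.1]
grip_width: -0.1
```

Call:
{"api": "move_arm", "payload": {"plan": [[[0,0,0],7],[[0,0,0],14],[[0,0,0],21],[[0,0,0],28],[[0,0,0],35]]}}

```text
clock: 9.53
tool_pos: [538.0, -47.2, 25.3]
ee_rot: [-2.976, -1.006, 0.0]
wrist_force: [0.9, 0.1, -0.2]
grip_width: 0.3
```

Call:
{"api": "move_arm", "payload": {"plan": [[[0,0,0],7],[[0,0,0],14],[[0,0,0],21],[[0,0,0],21]]}}

```text
clock: 9.87
tool_pos: [538.1, -47.0, 25.3]
ee_rot: [-3.109, -0.447, 0.001]
wrist_force: [-0.1, -0.1, -0.5]
grip_width: 0.2
```

```bash
python3 -c "
from h import *
go(g2w(-60,-1.3),12,106.7)
cv2.imwrite('pics/w8.png',snapshot('wrist')[:,:,::-1])
cv2.imwrite('pics/s8.png',cv2.resize(snapshot('scene')[:,:,::-1][90:270,150:350],None,fx=3,fy=3,interpolation=2))
"
```

```text
clock 9.8667 pos [538.1 -47.   25.3] gate [-96.3  -1.5] yaw -73.6 tilt -1.0 F [-0.1 -0.1 -0.5] w 0.2 q7 -1.35
shift [ -0.4 -36.3  13.3] turn -0.33744453841359245
```

View pics/s8.png

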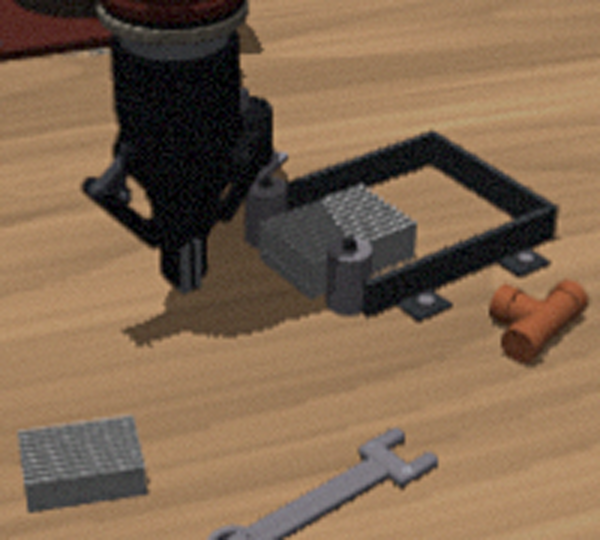

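View pics/w8.png

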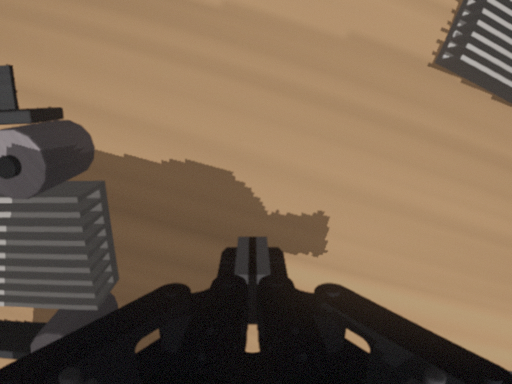

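The finger pair is now narrow side on and in line with the gap. Lowering it and pushing along tool -y.

Call:
{"api": "move_arm", "payload": {"plan": [[[0,-8,11],-0.3],[[0,-24,12],-0.3],[[0,-38,12],-0.3],[[0,-48,12],-0.3],[[0,-55,12],-0.3]]}}

```text
clock: 10.38
tool_pos: [521.6, 7.6, 12.7]
ee_rot: [-3.106, -0.47, 0.001]
wrist_force: [0.6, 0.1, -0.1]
grip_width: 0.0
```

Call:
{"api": "move_arm", "payload": {"plan": [[[0,-7,0],0],[[0,-14,0],0],[[0,-21,0],0],[[0,-28,0],0],[[0,-35,0],0]]}}

```text
clock: 10.8
tool_pos: [511.9, 39.8, 13.3]
ee_rot: [3.107, 0.464, 0.0]
wrist_force: [-0.5, -1.3, -0.5]
grip_width: 0.3
```

```bash
python3 -c "
from h import *
go(g2w(25,-1.3),12,106.7)
cv2.imwrite('pics/w9.png',snapshot('wrist')[:,:,::-1])
cv2.imwrite('pics/s9.png',cv2.resize(snapshot('scene')[:,:,::-1][90:270,150:350],None,fx=3,fy=3,interpolation=2))
"
```

```text
clock 10.8 pos [511.9  39.8  13.3] gate [-5.7 -1.5] yaw -73.0 tilt -1.0 F [-0.5 -1.3 -0.5] w 0.3 q7 -1.52
shift [ -0.  -30.7   1.3] turn 0.3039365844483086
```

View pics/s9.png

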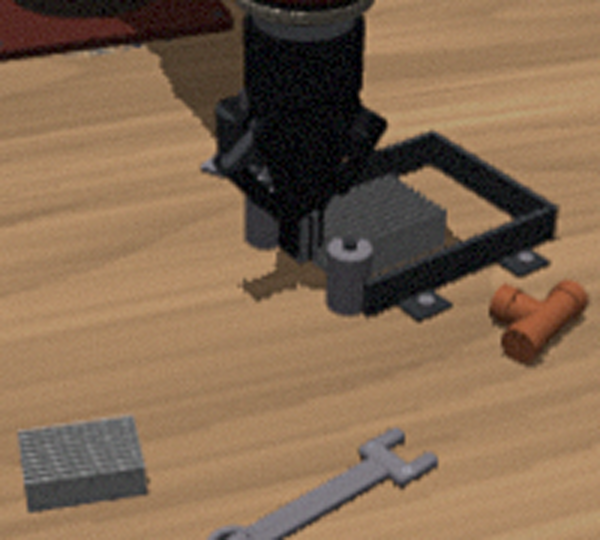

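View pics/w9.png

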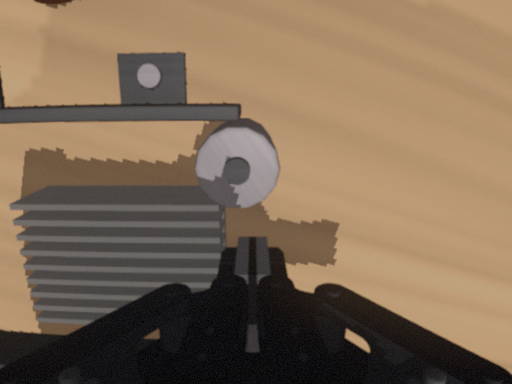

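Sink rear is about 9 mm past the gate origin. Pushing another 26 mm.

Call:
{"api": "move_arm", "payload": {"plan": [[[0,-7,0],0],[[0,-14,0],0],[[0,-20,0],0],[[0,-26,0],0],[[0,-26,0],0]]}}

```text
clock: 11.32
tool_pos: [504.1, 66.0, 13.4]
ee_rot: [-3.106, -0.467, -0.0]
wrist_force: [0.4, -0.8, -0.1]
grip_width: 0.1
```

Call:
{"api": "move_arm", "payload": {"plan": [[[0,15,0],0],[[0,35,0],0],[[0,60,0],0],[[0,60,-30],0],[[0,60,-65],0]]}}

```text
clock: 11.73
tool_pos: [520.0, 5.4, 76.7]
ee_rot: [-3.107, -0.461, 0.009]
wrist_force: [1.1, 1.0, -0.3]
grip_width: -0.1
```

Call:
{"api": "move_arm", "payload": {"plan": [[[0,35,-20],0],[[0,70,-40],0],[[0,105,-60],0],[[0,140,-80],0],[[0,170,-80],0]]}}

```text
clock: 12.15
tool_pos: [574.1, -158.4, 163.0]
ee_rot: [3.105, 0.463, 0.009]
wrist_force: [1.3, -1.2, -0.3]
grip_width: -0.2
```

```bash
python3 -c "
from h import *
go(g2w(25,-1.3),12,106.7)
cv2.imwrite('pics/t10.png',cv2.resize(snapshot('top')[:,:,::-1][120:340,140:390],None,fx=2.7,fy=2.7,interpolation=2))
cv2.imwrite('pics/s10.png',cv2.resize(snapshot('scene')[:,:,::-1][90:270,150:350],None,fx=3,fy=3,interpolation=2))
"
```

```text
clock 12.15 pos [ 574.1 -158.4  163. ] gate [-213.3   -4. ] yaw -73.0 tilt -1.0 F [ 1.3 -1.2 -0.3] w -0.2 q7 -1.11
shift [  -2.5 -238.9  150.1] turn 0.2685156416017662
```

View pics/t10.png

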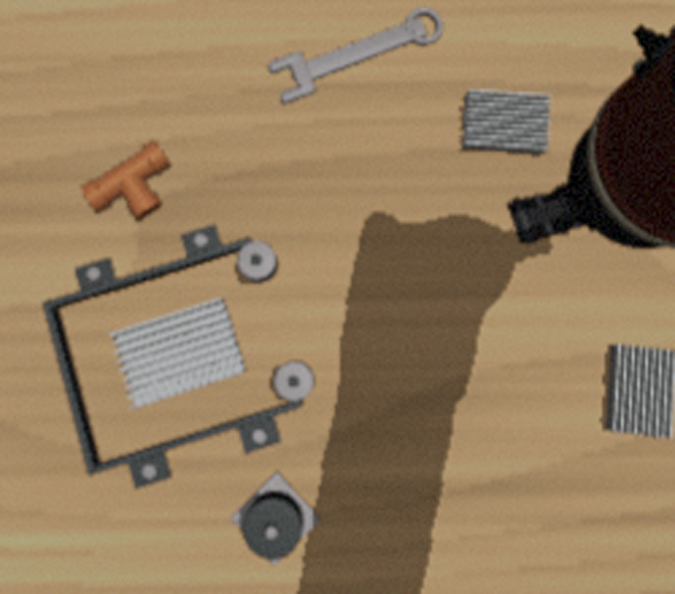

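View pics/s10.png

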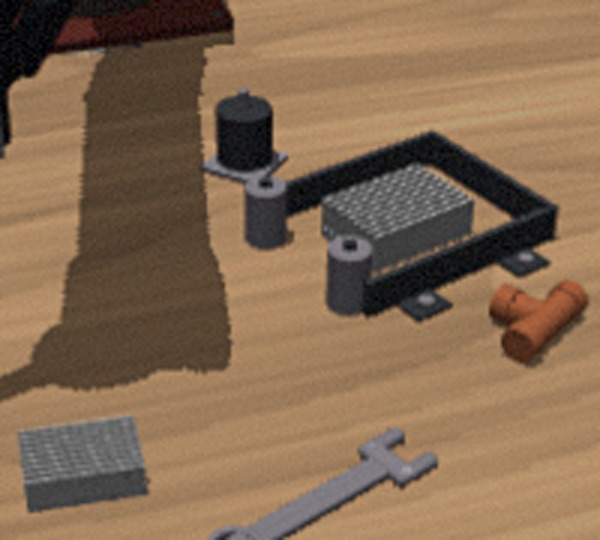

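The sink lies flat inside the bay, clear of the walls. Its rear corners are at about (222,298) and (243,370) in the cropped top view. I'll measure them before handing in.

```bash
python3 -c "
from h import *
c=calibration('top')
for p in [(110,333),(222,298),(243,370),(136,407)]:
    print(w2g(onz(c,p[0]/2.7+140,p[1]/2.7+120,30)).round(1))
print(sense()['joint_vel'].round(3))
"
```

```text
[125.  -28.9]
[ 34.2 -28.4]
[34.7 29.4]
[121.2  31.2]
[-0.042 -0.011 -0.066  0.067 -0.023  0.001 -0.055]
```

Call:
{"api": "move_arm", "payload": {"plan": [[[0,0,0],0],[[0,0,0],0],[[0,0,0],0]]}}

```text
clock: 12.5
tool_pos: [571.5, -153.8, 157.9]
ee_rot: [-3.105, -0.468, 0.001]
wrist_force: [0.6, 0.5, -0.4]
grip_width: -0.1
```

```bash
python3 -c "
from workcell import *
sign_off(); print(sense()['clock'])"
```

```text
the job is handed in; nothing more can be done
the job is handed in; nothing more can be done
```

The heat sink is through the gap and lying in the bay, and I handed the job in at about 12.5 s of the 72 s allowed. I gripped it lightly by its width and slid it along the bench until it was in line with the gate and its front was in the gap. Then I let go and pushed it from behind. Partway through I turned the shut fingers 90°, because the gripper's linkages looked too close to the post tops.

**Final position:** the last top view puts the sink's rear corners at about x = +34 mm in the gate frame (more than 15 mm needed). Its front corners are at +121 to +125 mm, and it is centred within 2 mm.

**Other checks:** the scene view shows it flat. The motor, tee and wrench showed no visible movement, but I judged that by eye and did not re-measure them. The arm was retracted and touching nothing, and the wrist force readings stayed at about 11 N or less.

**Disagreements:** the wrist camera gave 98.5 mm between the posts instead of 96 mm. The scene camera put the post tops about 1.5 pixels off where the top view placed them. Neither affected the result.

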